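Load the sanding blocks into the bench caddy in row order

ROBOT

A 6-joint arm with a two-finger parallel gripper is mounted at the origin on the work surface. World frame = base frame: x ahead of the robot, y to its left, z up, the work surface at z = 0. Lengths are in m, angles in rad, forces in N, time in s.
With the tool pointing down it reaches from about 0.325 to 0.875 m from the base axis. Payload 4.4 kg.
Tool frame: the origin (TCP) lies on the centre line of the jaws, within the pads' length; the fingertips stand ctrl.tip_extent ahead of it and the grasp point (between the pads) lies 3 mm ahead of it (ctrl.tip_extent is the distance from the TCP to the fingertips, in m); x points along the fingers, y is the direction in which the jaws open and shut, and the axes are right-handed (so a half turn about x gives the same grasp; the last joint's range is limited). The gripper opens to 85 mm and grips with 20 to 120 N. Pads are 22 mm wide; open, the fingers measure 114 mm over their backs; the gripper's body (76 mm by 85 mm) begins 54 mm behind the grasp point. The pads swing forward as they close: fully open they stand 13 mm farther back than shut.
Start: joints at [-1.302, 0.207, 1.542, -0, 1.393, -0.15], TCP at [0.234, -0.525, 0.253] pointing down, gripper open.
Joint ranges: [-2.73, 2.73], [-0.86, 2.22], [0.23, 2.46], [-1.11, 4.25], [0.08, 2.63], [-2.82, 2.82]. Speed limits (rad/s): [2.79, 2.79, 3.14, 3.14, 3.14, 3.14].

INTERFACE

Orientations are given as a unit quaternion [w, x, y, z].
In Python, from workcell import ctrl gives the robot as it stands. The module is installed in compiled form; this text tells all that it offers.
- The arm moves only by the tool carry_out, never from a script. Its arguments are lists of equal length, an entry for each row: "offset": the shift along the world's x, y, z in cm, a list of three; "dr": the turn, a rotation vector about the world's x, y, z in degrees, a list of three; "claw": the finger opening in cm, from 0 to 8.54. In form: {"offset": [[dx, dy, dz], ...], "dr": [[ax, ay, az], ...], "claw": [claw, ...]}. A call has 1 to 12 rows; each row is the pose to reach, as a shift and turn from the pose commanded when the call began; what a row does not reach only later rows make up. A row lasts 1/8 s, in which the tool goes at most 62.5 mm and 10.7 degrees, less where a joint would pass 70% of its speed; a pose out of reach is approached as far as the arm can. A call with a gripper value outside its range is refused whole. The fingers move at their own pace and stop on an object; "grip_force" is the grip in N (left out, the last holds). Time passes only in rows, so rows that repeat a pose let the fingers close. It gives the time, the measured TCP pose, the force and the opening at its end, in the units of the state.
- ctrl.observe(): the state, without advancing time (a new reading comes with each control period).
- ctrl.snapshot(name): name is "side" or "top"; returns a dict with "color" (400x640x3 uint8, blue, green, red), "range_z" (400x640 float32, m along the optical axis (not along the pixel's ray), 0 where there is no reading), "fx", "fy", "cx", "cy" (pixels), "R" (3x3) and "t" (3): a world point X has camera coordinates R X + t. Camera axes: x right, y down, z forward; pixel columns grow to the right and rows downward; lengths in m; the calibration is good to about 2 mm. A picture is of the moment at which its call begins.
- ctrl.close_job(): hands the job in, once; it reports no verdict.
The state is a dict: "time_s": time; "joint_pos": joint angles; "joint_vel": joint speeds; "joint_torque": joint torques, N m; "tcp_pos": TCP position; "eef_rot": TCP orientation; "force": force on the tool from outside, world axes, zero at the start; "moment": the same for the moment, N m; "width": finger opening in m.
Only numpy, scipy, OpenCV 4.12 (cv2) and the standard library are available. Lean on these libraries where they do the work, as an engineer would, in place of code of your own. Each camera call takes 0.05 s, during which the arm holds its last target. There are 200 camera calls.

TASK

Move the four sanding blocks from their coloured trays on the storage board into the wooden bench caddy, one block upright and flat on the floor of each pocket. Keep the order of the row, counted from the caddy's white end cap: the block that stood leftmost on the storage board (seen from the robot) goes into the pocket next to the white cap, its neighbour into the next pocket, and so on to the black cap.

Things in the scene. Friction and masses are not known exactly. Their poses are not given: they have to be found in the camera images.
- block_red: Sanding block with a red plastic grip: pale wooden base 64 (x) x 32 (y) x 20 mm high with a dark sole, and on its middle a solid upright red grip 48 (x) x 20 (y) mm, reaching from 20 to 50 mm above the underside. About 90 g, loose. Origin: centre of the underside; z up. It stands in the tray of its own colour at the start.
- block_yellow: Sanding block with a yellow plastic grip: pale wooden base 64 (x) x 32 (y) x 20 mm high with a dark sole, and on its middle a solid upright yellow grip 48 (x) x 20 (y) mm, reaching from 20 to 50 mm above the underside. About 90 g, loose. Origin: centre of the underside; z up. It stands in the tray of its own colour at the start.
- block_green: Sanding block with a green plastic grip: pale wooden base 64 (x) x 32 (y) x 20 mm high with a dark sole, and on its middle a solid upright green grip 48 (x) x 20 (y) mm, reaching from 20 to 50 mm above the underside. About 90 g, loose. Origin: centre of the underside; z up. It stands in the tray of its own colour at the start.
- block_blue: Sanding block with a blue plastic grip: pale wooden base 64 (x) x 32 (y) x 20 mm high with a dark sole, and on its middle a solid upright blue grip 48 (x) x 20 (y) mm, reaching from 20 to 50 mm above the underside. About 90 g, loose. Origin: centre of the underside; z up. It stands in the tray of its own colour at the start.
- tray_red: Open red plastic tray fixed on the dark storage board (8 mm thick): 90 (x) x 56 (y) x 14 mm, walls and floor 4 mm. The four trays stand in a row along their common y axis (+y: left, seen from the robot), 70 mm from centre to centre, colours in any order. Origin: centre of the underside, 8 mm above the table. It shows where its block began.
- tray_yellow: Open yellow plastic tray fixed on the dark storage board (8 mm thick): 90 (x) x 56 (y) x 14 mm, walls and floor 4 mm. The four trays stand in a row along their common y axis (+y: left, seen from the robot), 70 mm from centre to centre, colours in any order. Origin: centre of the underside, 8 mm above the table. It shows where its block began.
- tray_green: Open green plastic tray fixed on the dark storage board (8 mm thick): 90 (x) x 56 (y) x 14 mm, walls and floor 4 mm. The four trays stand in a row along their common y axis (+y: left, seen from the robot), 70 mm from centre to centre, colours in any order. Origin: centre of the underside, 8 mm above the table. It shows where its block began.
- tray_blue: Open blue plastic tray fixed on the dark storage board (8 mm thick): 90 (x) x 56 (y) x 14 mm, walls and floor 4 mm. The four trays stand in a row along their common y axis (+y: left, seen from the robot), 70 mm from centre to centre, colours in any order. Origin: centre of the underside, 8 mm above the table. It shows where its block began.
- caddy: Bench caddy: a fixed dark wooden board 100 (x) x 284 (y) x 20 mm with four open felt-lined pockets in a row along its y axis, each 82 (x) x 48 (y) mm, floor 8 mm and rim 20 mm above the table; pocket centres at x = 0, y = +105, +35, -35, -105 mm. Origin: centre of the underside, on the table. y points roughly to the robot's left.
- cap_white: White end cap of the caddy, fixed, 100 (x) x 16 (y) x 22 mm, against the one or the other end of the caddy (at y = +150 or -150 mm in its frame); a like black cap is at the other end. Origin: centre of the underside.
There are look-alikes about, which are no part of the job. Leave any pink look-alike of the block_blue alone. Leave any pink look-alike of the block_green alone.

How it is judged:
At the end, for the whole second after the job is handed in: Each block stands upright (within 0.12 rad) on the floor of its own caddy pocket (within 15 mm of the pocket's centre along each axis and 4 mm of the floor's height), the leftmost of the trays' row next to the white cap and the others following in row order, all at rest and released (((y of each of tray_yellow, tray_green, tray_blue in the frame of tray_red below 0.035 m and horizontal distance between block_red and cap_white between 0.03 and 0.06 m) or (y of each of tray_yellow, tray_green, tray_blue in the frame of tray_red below 0.105 m and y of any of tray_yellow, tray_green, tray_blue in the frame of tray_red above 0.035 m and horizontal distance between block_red and cap_white between 0.1 and 0.13 m) or (y of each of tray_yellow, tray_green, tray_blue in the frame of tray_red below 0.175 m and y of any of tray_yellow, tray_green, tray_blue in the frame of tray_red above 0.105 m and horizontal distance between block_red and cap_white between 0.17 and 0.2 m) or (y of any of tray_yellow, tray_green, tray_blue in the frame of tray_red above 0.175 m and horizontal distance between block_red and cap_white between 0.24 and 0.27 m)) and x of block_red in the frame of caddy between -0.015 and 0.015 m and z of block_red in the frame of caddy between 0.004 and 0.012 m and angle between each of block_red, block_yellow, block_green, block_blue's own z axis and vertical below 0.12 rad and linear speed of each of block_red, block_yellow, block_green, block_blue below 0.02 m/s and angular speed of each of block_red, block_yellow, block_green, block_blue below 0.2 rad/s and ((y of each of tray_red, tray_green, tray_blue in the frame of tray_yellow below 0.035 m and horizontal distance between block_yellow and cap_white between 0.03 and 0.06 m) or (y of each of tray_red, tray_green, tray_blue in the frame of tray_yellow below 0.105 m and y of any of tray_red, tray_green, tray_blue in the frame of tray_yellow above 0.035 m and horizontal distance between block_yellow and cap_white between 0.1 and 0.13 m) or (y of each of tray_red, tray_green, tray_blue in the frame of tray_yellow below 0.175 m and y of any of tray_red, tray_green, tray_blue in the frame of tray_yellow above 0.105 m and horizontal distance between block_yellow and cap_white between 0.17 and 0.2 m) or (y of any of tray_red, tray_green, tray_blue in the frame of tray_yellow above 0.175 m and horizontal distance between block_yellow and cap_white between 0.24 and 0.27 m)) and x of block_yellow in the frame of caddy between -0.015 and 0.015 m and z of block_yellow in the frame of caddy between 0.004 and 0.012 m and ((y of each of tray_red, tray_yellow, tray_blue in the frame of tray_green below 0.035 m and horizontal distance between block_green and cap_white between 0.03 and 0.06 m) or (y of each of tray_red, tray_yellow, tray_blue in the frame of tray_green below 0.105 m and y of any of tray_red, tray_yellow, tray_blue in the frame of tray_green above 0.035 m and horizontal distance between block_green and cap_white between 0.1 and 0.13 m) or (y of each of tray_red, tray_yellow, tray_blue in the frame of tray_green below 0.175 m and y of any of tray_red, tray_yellow, tray_blue in the frame of tray_green above 0.105 m and horizontal distance between block_green and cap_white between 0.17 and 0.2 m) or (y of any of tray_red, tray_yellow, tray_blue in the frame of tray_green above 0.175 m and horizontal distance between block_green and cap_white between 0.24 and 0.27 m)) and x of block_green in the frame of caddy between -0.015 and 0.015 m and z of block_green in the frame of caddy between 0.004 and 0.012 m and ((y of each of tray_red, tray_yellow, tray_green in the frame of tray_blue below 0.035 m and horizontal distance between block_blue and cap_white between 0.03 and 0.06 m) or (y of each of tray_red, tray_yellow, tray_green in the frame of tray_blue below 0.105 m and y of any of tray_red, tray_yellow, tray_green in the frame of tray_blue above 0.035 m and horizontal distance between block_blue and cap_white between 0.1 and 0.13 m) or (y of each of tray_red, tray_yellow, tray_green in the frame of tray_blue below 0.175 m and y of any of tray_red, tray_yellow, tray_green in the frame of tray_blue above 0.105 m and horizontal distance between block_blue and cap_white between 0.17 and 0.2 m) or (y of any of tray_red, tray_yellow, tray_green in the frame of tray_blue above 0.175 m and horizontal distance between block_blue and cap_white between 0.24 and 0.27 m)) and x of block_blue in the frame of caddy between -0.015 and 0.015 m and z of block_blue in the frame of caddy between 0.004 and 0.012 m); the robot touches nothing.
It also fails if it takes over 90 s, if anything falls off the work surface, if the arm or the gripper's body presses on something with over 40 N, if the wrist force passes 120 N, or if a joint passes its speed limit or range.

## Working session

There is one attempt and no reset: what is moved stays moved. The work goes in short steps, Python scripts to look and compute and a tool call to move; the robot and the scene stay as the last step left them, time stands still between calls to the robot, and variables do not carry over. Pictures are saved under pics/ and viewed, and the job is handed in when it is done.

Besides the shell and the picture viewer there is one more tool, called after ">>>" as name(argument=value, ...) on one line, values as JSON. carry_out: Moves the arm, as the interface text tells. Its arguments: {"type":"object","properties":{"offset":{"type":"array"},"dr":{"type":"array"},"claw":{"type":"array"},"grip_force":{"type":"number"}},"required":["offset","dr","claw"]}

```bash
mkdir -p pics
python3 - <<'E'
from workcell import ctrl
import cv2
print(ctrl.observe(), ctrl.tip_extent)
for n in("top","side"):
    s=ctrl.snapshot(n); cv2.imwrite(f"pics/{n}0.png",s["color"]); print(n,s["fx"],s["cx"],s["cy"],s["R"],s["t"])
E
```

```text
{'time_s': 0.0, 'joint_pos': array([-1.30150225e+00,  2.07427979e-01,  1.54299580e+00,  1.03130442e-05,
        1.39351415e+00, -1.50492204e-01]), 'joint_vel': array([-4.49911068e-04,  6.62965999e-04, -1.17126525e-04, -3.81145001e-04,
       -1.13416094e-03, -5.93052002e-05]), 'joint_torque': array([-5.05231601e-04, -3.83037686e+01, -2.91601378e+01, -4.57260458e-04,
        1.05166089e-02,  1.67296696e-05]), 'tcp_pos': array([ 0.2341504 , -0.52436706,  0.25210134]), 'eef_rot': array([-0.14650084, -0.69154206, -0.1481567 ,  0.69163334]), 'force': array([ 0.38043228, -0.3119026 ,  0.23405555]), 'moment': array([-0.03819036,  0.02463802, -0.0322838 ]), 'width': 0.0852943600870442} 0.022
top 409.08524971640816 318.7972217839079 199.5533902898055 [[ 0.00422244 -0.99999016  0.00136211]
 [-0.99710461 -0.00431367 -0.07591957]
 [ 0.0759247  -0.0010376  -0.99711301]] [0.00406456 0.50949606 0.85346773]
side 414.5425519858129 313.9020616778896 199.66213479863686 [[-0.8847696  -0.46602535  0.00176916]
 [-0.298949    0.56464739 -0.76928722]
 [ 0.35750839 -0.68117083 -0.63890066]] [0.42821743 0.17978914 0.70101613]
```

View pics/top0.png

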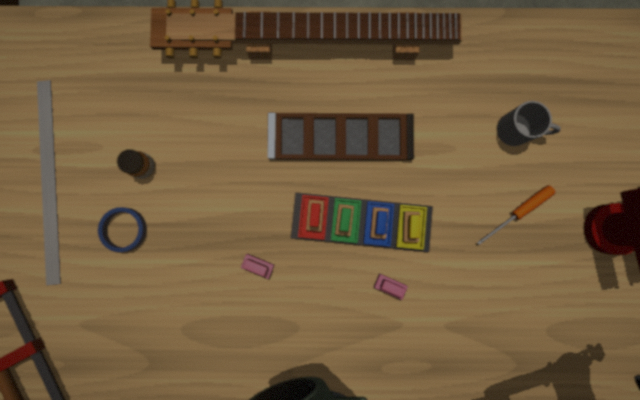

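View pics/side0.png

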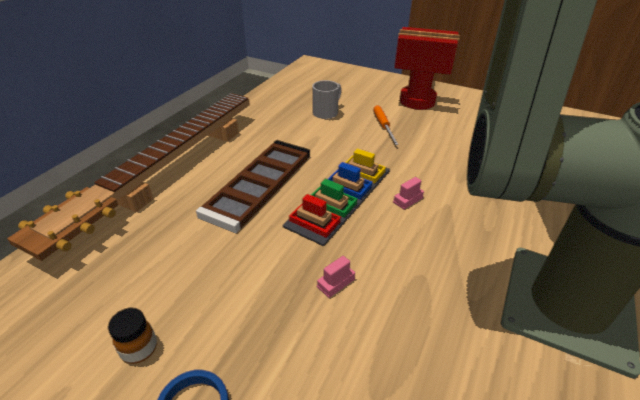

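Top view: trays from left to right (+y to -y) are red (314,217), green (347,219), blue (380,223) and yellow (413,227). The white cap is at (271,136), the left (+y) end of the caddy. The pink look-alikes at (258,266) and (391,287) stand outside the trays and will be left alone. Next I measure and make an enlarged crop.

```bash
cat > h.py <<'E'
from workcell import ctrl
import cv2, numpy as np
def cloud(s):
    v,u=np.mgrid[:400,:640]; z=s["range_z"]
    c=np.stack([(u-s["cx"])/s["fx"]*z,(v-s["cy"])/s["fy"]*z,z],-1)
    X=(c-s["t"])@s["R"]; X[z==0]=np.nan; return X
def plane(s,uv,h):
    uv=np.atleast_2d(uv).astype(float); d=np.c_[(uv[:,0]-s["cx"])/s["fx"],(uv[:,1]-s["cy"])/s["fy"],np.ones(len(uv))]@s["R"]
    o=-s["R"].T@s["t"]; return o+d*((h-o[2])/d[:,2])[:,None]
H={"red":(0,8),"yellow":(22,34),"green":(50,80),"blue":(100,125)}
def cmask(s,n):
    h=cv2.cvtColor(s["color"],cv2.COLOR_BGR2HSV); a,b=H[n]
    m=cv2.inRange(h,(a,110,60),(b,255,255))
    if n=="red": m|=cv2.inRange(h,(174,110,60),(180,255,255))
    return m>0
def rect(P):
    (cx,cy),(w,l),a=cv2.minAreaRect((P[:,:2]*1000).astype(np.float32))
    if w<l: w,l,a=l,w,a+90
    return round(cx,1),round(cy,1),round(w,1),round(l,1),round((a+90)%180-90,1)
E
python3 - <<'E'
from h import *
s=ctrl.snapshot("top"); X=cloud(s); d=ctrl.snapshot("side"); Y=cloud(d)
def roi(X): return (X[...,0]>.35)&(X[...,0]<.6)&(abs(X[...,1])<.25)
for n in H:
    for nm,S,C in(("top",s,X),("side",d,Y)):
        m=cmask(S,n)&roi(C); t=m&(C[...,2]>.05); print(n,nm,t.sum(),np.nanmedian(C[t],0).round(4) if t.any() else 0, end=" ")
        if t.any():
            uv=np.argwhere(t)[:,::-1]; P=plane(S,uv,.062); print("grip",rect(P),end=" ")
        if nm=="top":
            k=m&(C[...,2]<.03); 
            print("tray",rect(plane(S,np.argwhere(k)[:,::-1],.022)),end="")
        print()
    t=(X[...,2]>.05)&roi(X)
h=cv2.cvtColor(s["color"],cv2.COLOR_BGR2HSV)
g=cv2.inRange(h[105:168,262:420],(0,0,50),(180,75,130))
g=cv2.morphologyEx(g,cv2.MORPH_OPEN,np.ones((3,3)))
for c in cv2.findContours(g,0,2)[0]:
    if cv2.contourArea(c)>200:
        p=c[:,0]+[262,105]; print("pocket",rect(plane(s,p,.008)),rect(plane(s,p,.02)))
w=cv2.inRange(h[100:170,255:430],(0,0,140),(180,60,255)); p=np.argwhere(w)[:,::-1]+[255,100]; print("white",rect(plane(s,p,.022)), len(p))
c=s["color"][95:305,225:445]; cv2.imwrite("pics/crop.png",cv2.resize(c,None,fx=2.8,fy=2.8,interpolation=2))
E
```

```text
red top 217 [0.4749 0.0158 0.0615] grip (475.8, 15.0, 47.4, 18.9, -4.9) tray (426.2, 39.9, 205.9, 82.0, -24.9)
red side 293 [0.4683 0.0251 0.0609] grip (422.2, 80.0, 205.6, 45.3, -48.2) 
yellow top 250 [ 0.4535 -0.1863  0.0612] grip (460.6, -117.0, 162.6, 47.1, 84.5) tray (458.7, -127.8, 185.4, 95.2, 84.6)
yellow side 183 [ 0.4507 -0.1781  0.061 ] grip (456.7, -111.6, 167.9, 52.0, 84.0) 
green top 186 [ 0.467  -0.0469  0.0614] grip (466.1, -46.5, 44.2, 17.1, -7.2) tray (465.8, -51.0, 89.2, 55.0, -5.6)
green side 222 [ 0.4634 -0.0381  0.0613] grip (462.3, -37.2, 50.5, 32.1, -6.2) 
blue top 205 [ 0.4613 -0.1198  0.0615] grip (460.3, -120.1, 43.9, 19.0, -5.6) tray (459.0, -120.6, 91.0, 57.9, -5.3)
blue side 193 [ 0.4573 -0.111   0.061 ] grip (456.6, -109.5, 50.5, 33.4, -2.4) 
pocket (649.4, -145.7, 78.1, 46.1, -0.4) (646.6, -143.6, 77.0, 45.4, -0.4)
pocket (649.1, -75.7, 77.9, 46.1, -0.0) (646.3, -74.6, 76.8, 45.5, -0.0)
pocket (648.8, -5.7, 77.7, 46.1, 0.3) (646.0, -5.5, 76.6, 45.4, 0.3)
pocket (650.7, 64.3, 78.0, 46.0, 0.6) (647.9, 63.5, 76.9, 45.3, 0.6)
white (648.4, 109.7, 91.8, 8.6, 0.7) 168
```

View pics/crop.png

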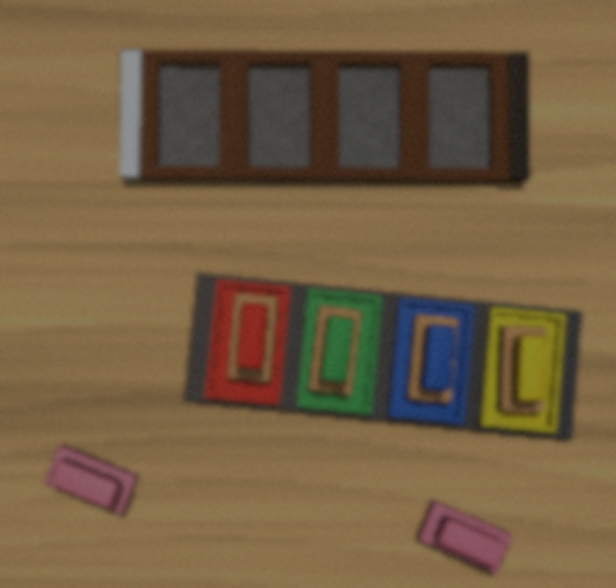

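The crop confirms the row: red, green, blue and yellow blocks in trays of their own colour, and the white cap at the +y end. The pink ones are loose on the table. I start with red, at about (0.475, 0.0155), which goes to the pocket at (0.650, 0.064).

>>> carry_out(offset=[[24.2, 54.0, -9.3], [24.2, 54.0, -9.3], [24.2, 54.0, -9.3], [24.2, 54.0, -9.3], [24.2, 54.0, -9.3], [24.2, 54.0, -9.3], [24.2, 54.0, -9.3], [24.2, 54.0, -9.3], [24.2, 54.0, -9.3], [24.2, 54.0, -9.3], [24.2, 54.0, -9.3], [24.2, 54.0, -9.3]], dr=[[0, 0, -29], [0, 0, -29], [0, 0, -29], [0, 0, -29], [0, 0, -29], [0, 0, -29], [0, 0, -29], [0, 0, -29], [0, 0, -29], [0, 0, -29], [0, 0, -29], [0, 0, -29]], claw=[4, 4, 4, 4, 4, 4, 4, 4, 4, 4, 4, 4], grip_force=40)

```text
time_s: 1.7
tcp_pos: [0.4761, 0.0146, 0.1601]
eef_rot: [0.03, -0.706, 0.031, 0.707]
force: [-0.3, 0.6, 0.2]
width: 0.0399
```

>>> carry_out(offset=[[0, 0, -5], [0, 0, -8], [0, 0, -9.9], [0, 0, -9.9], [0, 0, -9.9], [0, 0, -9.9], [0, 0, -9.9], [0, 0, -9.9], [0, 0, -9.9]], dr=[[0, 0, 0], [0, 0, 0], [0, 0, 0], [0, 0, 0], [0, 0, 0], [0, 0, 0], [0, 0, 0], [0, 0, 0], [0, 0, 0]], claw=[4, 4, 4, 4, 1.5, 1.5, 1.5, 1.5, 1.5])

```text
time_s: 2.82
tcp_pos: [0.4773, 0.0146, 0.0624]
eef_rot: [-0.03, 0.707, -0.031, -0.706]
force: [-0.9, -1.4, 5.4]
width: 0.019
```

Run:
```python
from h import *
print(ctrl.observe()["tcp_pos"])
s=ctrl.snapshot("side"); cv2.imwrite("pics/s1.png",cv2.resize(s["color"][100:300,180:440],None,fx=3,fy=3))
```

```text
[0.47731304 0.01455186 0.06241885]
```

View pics/s1.png

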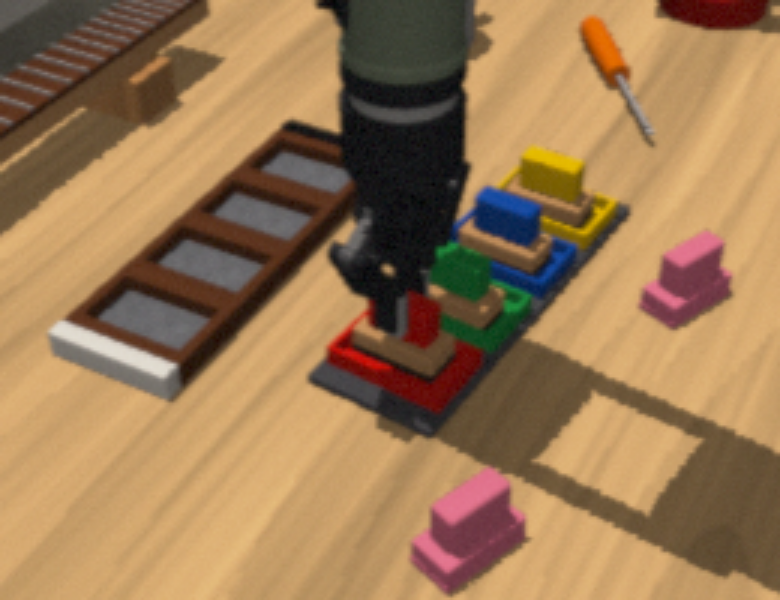

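Side view: the red grip is held at crop (410,310), width 19 mm. Lifting and carrying it over the pocket.

>>> carry_out(offset=[[0, 0, 3], [0, 0, 6], [3, 1, 8], [9, 3, 8], [14, 4, 8], [17.4, 4.95, 8], [17.4, 4.95, 8], [17.4, 4.95, 8], [17.4, 4.95, 8]], dr=[[0, 0, 0], [0, 0, 0], [0, 0, 2], [0, 0, 4], [0, 0, 5], [0, 0, 5], [0, 0, 5], [0, 0, 5], [0, 0, 5]], claw=[1.5, 1.5, 1.5, 1.5, 1.5, 1.5, 1.5, 1.5, 1.5])

```text
time_s: 4.0
tcp_pos: [0.649, 0.0643, 0.1409]
eef_rot: [-0.0, -0.707, -0.0, 0.708]
force: [-0.1, 0.8, -0.9]
width: 0.0193
```

Run:
```python
from h import *
print(ctrl.observe()["tcp_pos"],ctrl.observe()["width"])
for n,sl in (("side",np.s_[60:260,180:440]),("top",np.s_[90:290,200:460])):
    s=ctrl.snapshot(n); cv2.imwrite(f"pics/{n}2.png",cv2.resize(s["color"][sl],None,fx=3,fy=3))
```

```text
[0.64898951 0.06429473 0.1408836 ] 0.019271481886092852
```

View pics/side2.png

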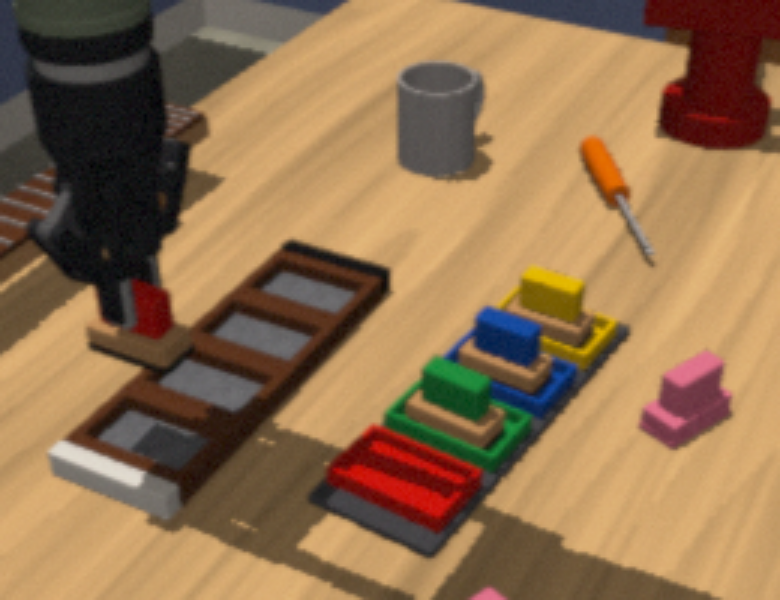

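The red block hangs level at crop (140,330), with its shadow on the end pocket. Lowering and releasing.

>>> carry_out(offset=[[0.1, 0, -4], [0.1, 0, -6.5], [0.1, 0, -7.5], [0.1, 0, -8.15], [0.1, 0, -8.15], [0.1, 0, -8.15], [0.1, 0, -8.15], [0.1, 0, -8.15], [0.1, 0, -8.15], [0.1, 0, -4], [0.1, 0, 0], [0.1, 0, 0]], dr=[[0, 0, 0], [0, 0, 0], [0, 0, 0], [0, 0, 0], [0, 0, 0], [0, 0, 0], [0, 0, 0], [0, 0, 0], [0, 0, 0], [0, 0, 0], [0, 0, 0], [0, 0, 0]], claw=[1.5, 1.5, 1.5, 1.5, 1.5, 1.5, 4, 4, 4, 4, 4, 4])

```text
time_s: 5.6
tcp_pos: [0.6548, 0.0644, 0.1466]
eef_rot: [0.0, 0.711, 0.0, -0.704]
force: [0.9, -0.2, -0.5]
width: 0.0399
```

>>> carry_out(offset=[[-6, -4, 0], [-12, -8, 0], [-18.45, -11.1, 0], [-18.45, -11.1, 0], [-18.45, -11.1, 0], [-18.45, -11.1, 0], [-18.45, -11.1, 0], [-18.45, -11.1, 0]], dr=[[0, 0, -2], [0, 0, -4], [0, 0, -6], [0, 0, -6], [0, 0, -6], [0, 0, -6], [0, 0, -6], [0, 0, -6]], claw=[4, 4, 4, 4, 4, 4, 4, 4])

```text
time_s: 6.6
tcp_pos: [0.4676, -0.0462, 0.1412]
eef_rot: [-0.036, 0.706, -0.036, -0.706]
force: [0.4, 0.3, -0.1]
width: 0.0404
```

Run:
```python
from h import *
print(ctrl.observe()["tcp_pos"],ctrl.observe()["width"])
for n,sl in (("side",np.s_[60:260,180:440]),("top",np.s_[90:290,200:460])):
    s=ctrl.snapshot(n); X=cloud(s); m=cmask(s,"red")&(X[...,0]>.6)&(X[...,0]<.7)&(X[...,1]<.12)&(X[...,1]>.0)&(X[...,2]>.052)
    print(n,m.sum(),np.median(X[m],0) if m.any() else 0, rect(X[m]) if m.any() else 0)
    cv2.imwrite(f"pics/{n}3.png",cv2.resize(s["color"][sl],None,fx=3,fy=3))
```

```text
[ 0.46763953 -0.04622644  0.14123013] 0.040448376817889785
side 180 [0.64753755 0.06911743 0.05836342] (650.0, 66.5, 46.4, 21.2, -0.9)
top 210 [0.65005408 0.06235085 0.05752038] (650.6, 63.4, 46.8, 19.0, 0.3)
```

View pics/side3.png

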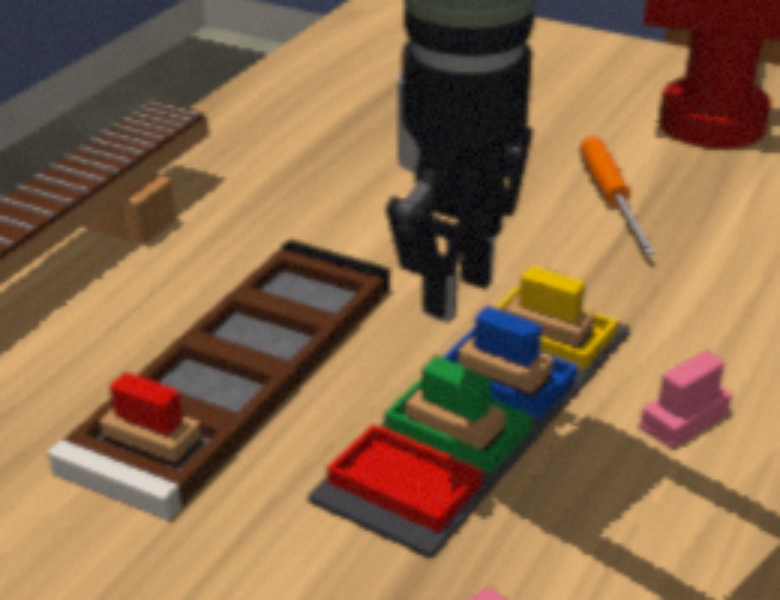

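Red stands flat in the white-cap pocket: top view centre (650.6, 63.4) mm, grip top at 58 mm as expected. Now green.

>>> carry_out(offset=[[0, 0, -5], [0, 0, -7], [0, 0, -7.85], [0, 0, -7.85], [0, 0, -7.85], [0, 0, -7.85], [0, 0, -7.85], [0, 0, -7.85], [0, 0, -7.85]], dr=[[0, 0, 0], [0, 0, 0], [0, 0, 0], [0, 0, 0], [0, 0, 0], [0, 0, 0], [0, 0, 0], [0, 0, 0], [0, 0, 0]], claw=[4, 4, 4, 4, 1.5, 1.5, 1.5, 1.5, 1.5])

```text
time_s: 7.82
tcp_pos: [0.468, -0.0468, 0.0639]
eef_rot: [-0.037, 0.707, -0.037, -0.705]
force: [0.9, 0.5, 6.4]
width: 0.019
```

>>> carry_out(offset=[[0, 0, 3], [0, 0, 6], [3, 1, 8], [9, 3, 8], [14, 4, 8], [18.4, 4.1, 8], [18.4, 4.1, 8], [18.4, 4.1, 8], [18.4, 4.1, 8]], dr=[[0, 0, 0], [0, 0, 0], [0, 0, 2], [0, 0, 4], [0, 0, 6], [0, 0, 6], [0, 0, 6], [0, 0, 6], [0, 0, 6]], claw=[1.5, 1.5, 1.5, 1.5, 1.5, 1.5, 1.5, 1.5, 1.5])

```text
time_s: 8.95
tcp_pos: [0.6493, -0.0056, 0.1423]
eef_rot: [-0.0, -0.706, -0.0, 0.708]
force: [0.5, -0.6, -0.6]
width: 0.0189
```

Run:
```python
from h import *
print(ctrl.observe()["tcp_pos"],ctrl.observe()["width"])
s=ctrl.snapshot("side"); cv2.imwrite("pics/s4.png",cv2.resize(s["color"][60:260,180:440],None,fx=3,fy=3))
```

```text
[ 0.64931918 -0.00561861  0.14234884] 0.018887999321020685
```

View pics/s4.png

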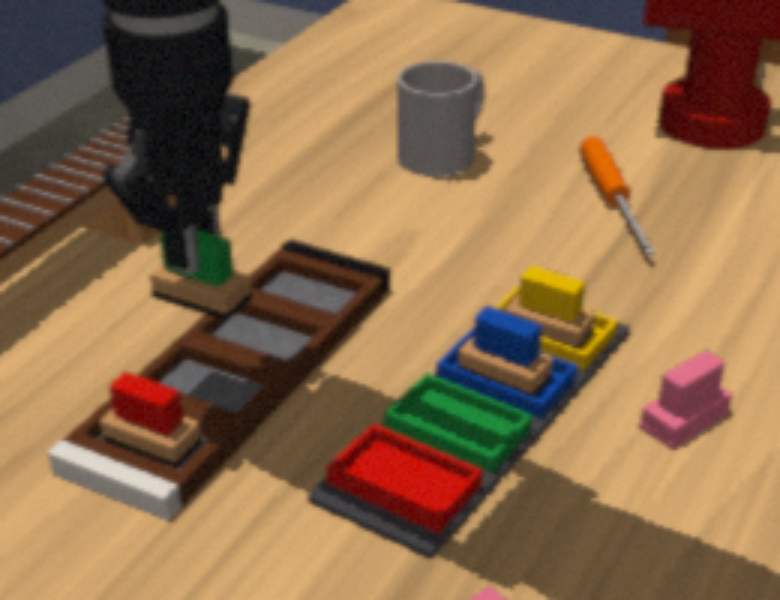

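Green hangs level above the second pocket. Placing it, then on to blue.

>>> carry_out(offset=[[0.1, 0, -4], [0.1, 0, -6.5], [0.1, 0, -7.5], [0.1, 0, -8.15], [0.1, 0, -8.15], [0.1, 0, -8.15], [0.1, 0, -8.15], [0.1, 0, -8.15], [0.1, 0, -8.15], [0.1, 0, -4], [0.1, 0, 0], [0.1, 0, 0]], dr=[[0, 0, 0], [0, 0, 0], [0, 0, 0], [0, 0, 0], [0, 0, 0], [0, 0, 0], [0, 0, 0], [0, 0, 0], [0, 0, 0], [0, 0, 0], [0, 0, 0], [0, 0, 0]], claw=[1.5, 1.5, 1.5, 1.5, 1.5, 1.5, 4, 4, 4, 4, 4, 4])

```text
time_s: 10.5
tcp_pos: [0.6552, -0.006, 0.148]
eef_rot: [0.001, 0.711, -0.0, -0.704]
force: [0.8, 0.4, 0.1]
width: 0.04
```

>>> carry_out(offset=[[-6, -4, 0], [-12, -8, 0], [-19, -11.45, 0], [-19, -11.45, 0], [-19, -11.45, 0], [-19, -11.45, 0], [-19, -11.45, 0], [-19, -11.45, 0]], dr=[[0, 0, -2], [0, 0, -4], [0, 0, -4], [0, 0, -4], [0, 0, -4], [0, 0, -4], [0, 0, -4], [0, 0, -4]], claw=[4, 4, 4, 4, 4, 4, 4, 4])

```text
time_s: 11.5
tcp_pos: [0.4626, -0.1197, 0.1427]
eef_rot: [-0.024, 0.707, -0.024, -0.707]
force: [0.1, 0.3, -0.6]
width: 0.04
```

>>> carry_out(offset=[[0, 0, -5], [0, 0, -7], [0, 0, -8], [0, 0, -8], [0, 0, -8], [0, 0, -8], [0, 0, -8], [0, 0, -8], [0, 0, -8]], dr=[[0, 0, 0], [0, 0, 0], [0, 0, 0], [0, 0, 0], [0, 0, 0], [0, 0, 0], [0, 0, 0], [0, 0, 0], [0, 0, 0]], claw=[4, 4, 4, 4, 1.5, 1.5, 1.5, 1.5, 1.5])

```text
time_s: 12.62
tcp_pos: [0.4629, -0.1205, 0.0638]
eef_rot: [-0.024, 0.707, -0.025, -0.706]
force: [-0.6, 1.3, 5.3]
width: 0.019
```

Run:
```python
from h import *
print(ctrl.observe()["tcp_pos"],ctrl.observe()["width"])
s=ctrl.snapshot("side"); cv2.imwrite("pics/s5.png",cv2.resize(s["color"][60:260,180:440],None,fx=3,fy=3))
```

```text
[ 0.46287885 -0.1204585   0.06383449] 0.018951696757572
```

View pics/s5.png

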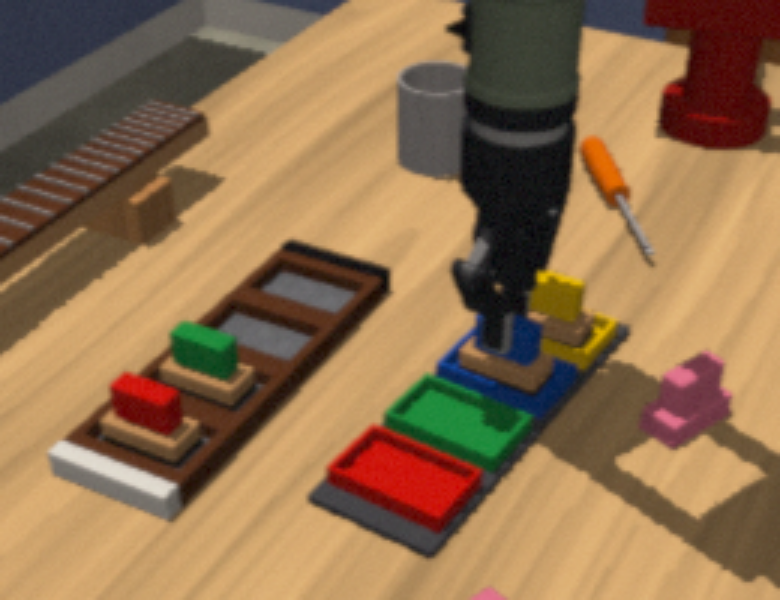

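Green sits in pocket two at crop (207,365), and blue is gripped. Carrying blue to the third pocket.

>>> carry_out(offset=[[0, 0, 3], [0, 0, 6], [3, 1, 8], [9, 3, 8], [14, 4, 8], [19, 4.45, 8], [19, 4.45, 8], [19, 4.45, 8], [19, 4.45, 8]], dr=[[0, 0, 0], [0, 0, 0], [0, 0, 2], [0, 0, 4], [0, 0, 4], [0, 0, 4], [0, 0, 4], [0, 0, 4], [0, 0, 4]], claw=[1.5, 1.5, 1.5, 1.5, 1.5, 1.5, 1.5, 1.5, 1.5])

```text
time_s: 13.8
tcp_pos: [0.6503, -0.0757, 0.1423]
eef_rot: [-0.0, -0.706, -0.0, 0.708]
force: [-1.0, -0.2, 0.4]
width: 0.0188
```

Run:
```python
from h import *
print(ctrl.observe()["tcp_pos"],ctrl.observe()["width"])
s=ctrl.snapshot("side"); cv2.imwrite("pics/s6.png",cv2.resize(s["color"][60:260,180:440],None,fx=3,fy=3))
```

```text
[ 0.65031219 -0.07571276  0.14232871] 0.01878736745203379
```

View pics/s6.png

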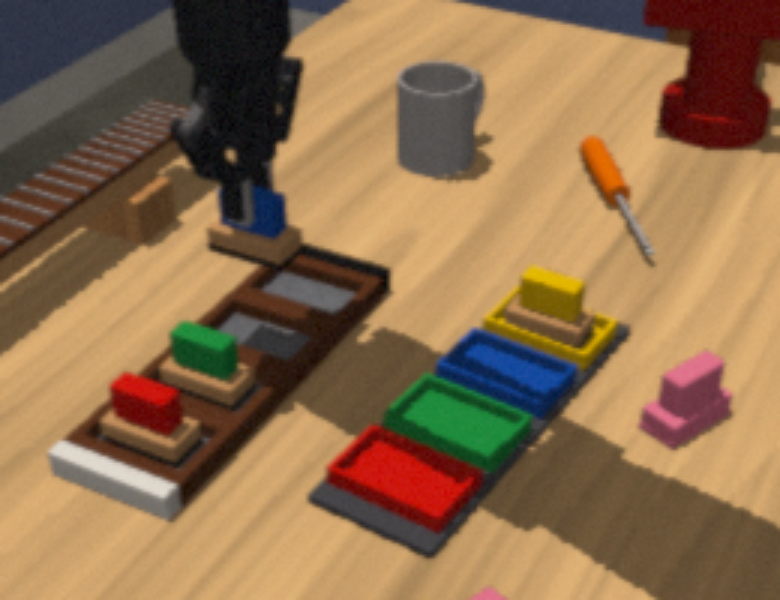

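Blue hangs level over the third pocket. Placing it, then approaching yellow.

>>> carry_out(offset=[[0, 0, -4], [0, 0, -6.5], [0, 0, -7.5], [0, 0, -8.15], [0, 0, -8.15], [0, 0, -8.15], [0, 0, -8.15], [0, 0, -8.15], [0, 0, -8.15], [0, 0, -4], [0, 0, 0], [0, 0, 0]], dr=[[0, 0, 0], [0, 0, 0], [0, 0, 0], [0, 0, 0], [0, 0, 0], [0, 0, 0], [0, 0, 0], [0, 0, 0], [0, 0, 0], [0, 0, 0], [0, 0, 0], [0, 0, 0]], claw=[1.5, 1.5, 1.5, 1.5, 1.5, 1.5, 4, 4, 4, 4, 4, 4])

```text
time_s: 15.35
tcp_pos: [0.6552, -0.0764, 0.1481]
eef_rot: [0.001, 0.711, -0.001, -0.704]
force: [0.2, 0.3, 0.3]
width: 0.0402
```

>>> carry_out(offset=[[-6, -4, 0], [-12, -8, 0], [-19.8, -11.1, 0], [-19.8, -11.1, 0], [-19.8, -11.1, 0], [-19.8, -11.1, 0], [-19.8, -11.1, 0], [-19.8, -11.1, 0]], dr=[[0, 0, -2], [0, 0, -4], [0, 0, -4], [0, 0, -4], [0, 0, -4], [0, 0, -4], [0, 0, -4], [0, 0, -4]], claw=[4, 4, 4, 4, 4, 4, 4, 4])

```text
time_s: 16.35
tcp_pos: [0.4547, -0.1862, 0.1427]
eef_rot: [-0.024, 0.707, -0.024, -0.707]
force: [-0.3, 1.9, -0.6]
width: 0.0399
```

>>> carry_out(offset=[[0, 0, -5], [0, 0, -7], [0, 0, -8], [0, 0, -8], [0, 0, -8], [0, 0, -8], [0, 0, -8], [0, 0, -8], [0, 0, -8]], dr=[[0, 0, 0], [0, 0, 0], [0, 0, 0], [0, 0, 0], [0, 0, 0], [0, 0, 0], [0, 0, 0], [0, 0, 0], [0, 0, 0]], claw=[4, 4, 4, 4, 1.5, 1.5, 1.5, 1.5, 1.5])

```text
time_s: 17.48
tcp_pos: [0.4549, -0.1872, 0.064]
eef_rot: [-0.024, 0.708, -0.025, -0.706]
force: [0.6, 1.0, 6.2]
width: 0.0193
```

Run:
```python
from h import *
print(ctrl.observe()["tcp_pos"],ctrl.observe()["width"])
s=ctrl.snapshot("side"); cv2.imwrite("pics/s7.png",cv2.resize(s["color"][60:260,180:440],None,fx=3,fy=3))
```

```text
[ 0.45493018 -0.18720649  0.0639963 ] 0.019276747470217116
```

View pics/s7.png

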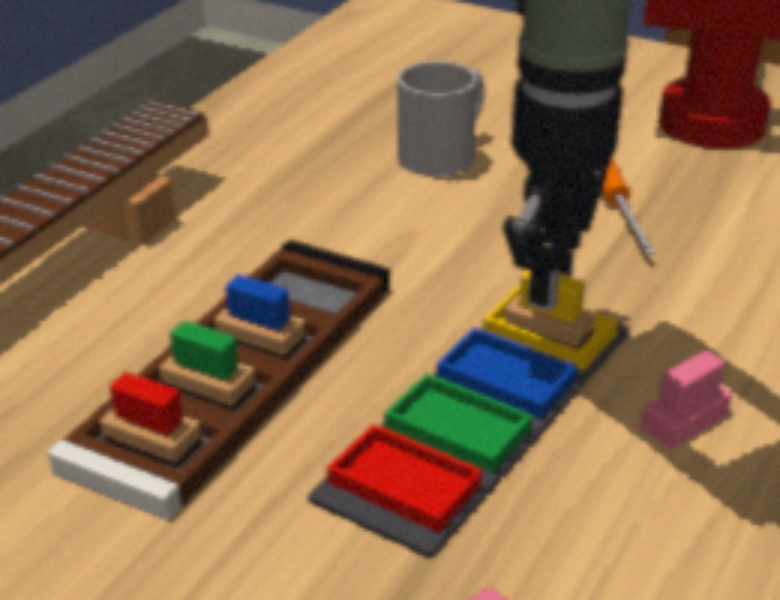

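Three blocks are placed and yellow is gripped at crop (555,295). On to the last pocket.

>>> carry_out(offset=[[0, 0, 3], [0, 0, 6], [3, 1, 8], [9, 3, 8], [14, 4, 8], [19.7, 4.1, 8], [19.7, 4.1, 8], [19.7, 4.1, 8], [19.7, 4.1, 8]], dr=[[0, 0, 0], [0, 0, 0], [0, 0, 2], [0, 0, 4], [0, 0, 4], [0, 0, 4], [0, 0, 4], [0, 0, 4], [0, 0, 4]], claw=[1.5, 1.5, 1.5, 1.5, 1.5, 1.5, 1.5, 1.5, 1.5])

```text
time_s: 18.65
tcp_pos: [0.6492, -0.1456, 0.1425]
eef_rot: [0.0, -0.707, -0.0, 0.708]
force: [0.7, -0.7, -0.5]
width: 0.0191
```

Run:
```python
from h import *
print(ctrl.observe()["tcp_pos"],ctrl.observe()["width"])
s=ctrl.snapshot("side"); cv2.imwrite("pics/s8.png",cv2.resize(s["color"][60:260,180:440],None,fx=3,fy=3))
```

```text
[ 0.64924195 -0.14564987  0.14253336] 0.019118627716382074
```

View pics/s8.png

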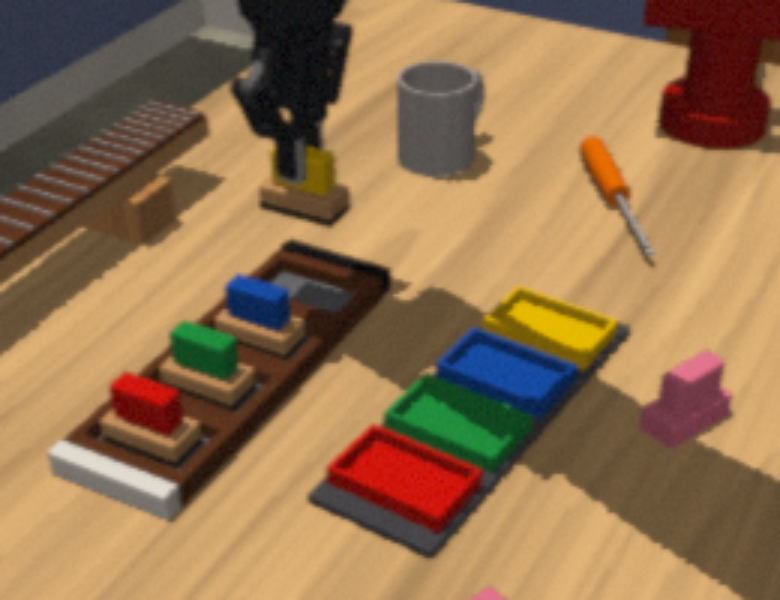

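Yellow hangs level over the fourth pocket. Placing it and backing off.

>>> carry_out(offset=[[0, 0, -4], [0, 0, -6.5], [0, 0, -7.5], [0, 0, -8.15], [0, 0, -8.15], [0, 0, -8.15], [0, 0, -8.15], [0, 0, -8.15], [0, 0, -8.15], [0, 0, -4], [0, 0, 0], [0, 0, 0]], dr=[[0, 0, 0], [0, 0, 0], [0, 0, 0], [0, 0, 0], [0, 0, 0], [0, 0, 0], [0, 0, 0], [0, 0, 0], [0, 0, 0], [0, 0, 0], [0, 0, 0], [0, 0, 0]], claw=[1.5, 1.5, 1.5, 1.5, 1.5, 1.5, 4, 4, 4, 4, 4, 4])

```text
time_s: 20.2
tcp_pos: [0.6541, -0.1467, 0.1482]
eef_rot: [0.002, 0.71, -0.001, -0.704]
force: [0.9, 0.8, 0.5]
width: 0.0395
```

>>> carry_out(offset=[[-6, -4, 6], [-12, -8, 8], [-20, -15, 8], [-20, -15, 8], [-20, -15, 8], [-20, -15, 8], [-20, -15, 8], [-20, -15, 8], [-20, -15, 8]], dr=[[0, 0, 0], [0, 0, 0], [0, 0, 0], [0, 0, 0], [0, 0, 0], [0, 0, 0], [0, 0, 0], [0, 0, 0], [0, 0, 0]], claw=[4, 4, 4, 4, 4, 4, 4, 4, 4])

```text
time_s: 21.32
tcp_pos: [0.4516, -0.2947, 0.2224]
eef_rot: [-0.001, -0.707, -0.001, 0.707]
force: [-0.2, -0.1, -0.0]
width: 0.0399
```

Run:
```python
from h import *
s=ctrl.snapshot("top"); X=cloud(s)
for n in H:
    m=cmask(s,n)&(X[...,0]>.6)&(X[...,0]<.7)&(abs(X[...,1]+.04)<.14)&(X[...,2]>.05)
    print(n,m.sum(),np.median(X[m],0).round(4),X[m][:,2].min().round(4),X[m][:,2].max().round(4),rect(X[m]))
d=ctrl.snapshot("side")
cv2.imwrite("pics/end.png",np.vstack([cv2.resize(x,(520,300)) for x in(s["color"][100:250,220:480],d["color"][90:240,180:440])]))
```

```text
red 212 [0.6499 0.0623 0.0574] 0.0505 0.0612 (650.7, 63.3, 47.6, 18.7, 0.4)
yellow 221 [ 0.6494 -0.1459  0.0576] 0.0508 0.0624 (649.5, -76.4, 157.7, 46.9, 90.0)
green 180 [ 0.651  -0.006   0.0577] 0.054 0.0619 (651.1, -7.0, 47.1, 14.6, 0.2)
blue 177 [ 0.649  -0.0763  0.0577] 0.0521 0.062 (649.4, -77.2, 46.3, 15.0, 0.3)
```

View pics/end.png

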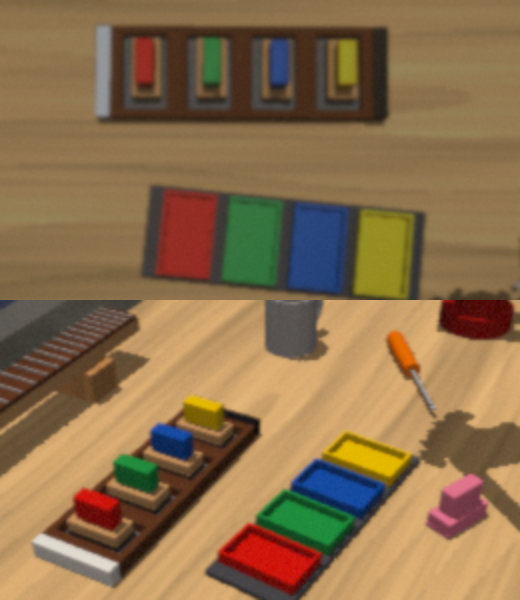

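All four blocks stand in their pockets in the right order, and the gripper is clear of everything. Handing in.

```bash
python3 -c "
from workcell import ctrl
print(ctrl.close_job())"
```

```text
the job is handed in; nothing more can be done
None
```

I moved the four blocks into the caddy in row order from the white cap: red, green, blue, yellow. The pink look-alikes were left alone, and the job was handed in after about 21 s of robot time.

- **Position:** in the last top view each block's grip was within about 2 mm of its pocket centre.
- **Height:** the grip tops measured about 58 mm, which is what a block standing on the pocket floor should give.
- **Appearance:** both views show the blocks upright and the gripper well clear.
- **Check that disagreed:** the fitted rectangle for yellow (158 mm long, centred at y -76 mm) is wrong, because the yellow mask also caught other pixels. For yellow I relied on the median position and the pictures.
- **Not measured:** I did not measure tilt or speeds directly, and the hand-in reported no verdict.

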